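Drop the shaker balls into the tin

TASK

Two small dispensers stand on the studio table, each with a slide gate under its hopper. On the one that holds the round steel balls, pull the gate open by its wooden handle so that all three balls drop into the tin beneath, then push that gate fully shut again. Leave the other dispenser's gate, under the flat wooden keys, shut.

Things in the scene. Friction and masses are not known exactly. Their poses are not given: they have to be found in the camera images.
- ball_gate (a joint): Opening in m of the steel slide gate (6 mm thick, 66 mm wide) that floors the hopper of the steel balls: 0 fully shut, 0.075 fully open, end stops at both; it starts at 0 to 0.007. It slides level, opening along the handle's -x, with about 2.5 N of friction, and stays where it is left. All balls drop once it is 60 mm or more open.
- ball_grip (a point): Point on the vertical axis of that gate's wooden handle, an upright block 16 mm (x) by 24 mm (y), from 131 to 181 mm above the table; this point is at 163 mm. x is level and points to the hopper, z up; opening moves it along -x. Gate shut, the hopper's rim begins 65 mm along +x.
- ball_stand: Dispenser holding the steel balls, fixed: plywood cheeks 100 x 148 mm, 149 mm high, round aluminium hopper (66 mm inside at the throat, 120 mm at the open top, 212 mm above the table). Origin on the table under the hopper's axis; the handle is on its -x side, 125 mm out when shut. The other dispenser looks the same; only the contents differ. Either may stand left or right, turned up to 15 degrees.
- tin: Open round steel tin, loose, standing upright under the hopper of the balls on the dispenser's 6 mm foot plate: 104 mm across, 105 mm high, wall and floor 3 mm. Origin at the centre of its underside, z up.
- ball1_center (a point): Centre of steel ball 1 of three, 25 mm in diameter, 64 g, at the start lying on the gate in the hopper.
- ball2_center (a point): Centre of steel ball 2 of three, 25 mm in diameter, 64 g, at the start lying on the gate in the hopper.
- ball3_center (a point): Centre of steel ball 3 of three, 25 mm in diameter, 64 g, at the start lying on the gate in the hopper.
- key_gate (a joint): Opening in m of the other dispenser's gate, of the same shape, with three flat wooden keys (34 x 16 x 8 mm) on it: 0 is shut, its start. To be left shut.

How it is judged:
On the way:
1. with the gate pulled open, all three balls have dropped into the tin (value of joint ball_gate above 0.03 m and horizontal distance between each of ball1_center, ball2_center, ball3_center and tin below 0.05 m and z of ball1_center in the frame of tin between 0 and 0.08 m and z of ball2_center in the frame of tin between 0 and 0.08 m and z of ball3_center in the frame of tin between 0 and 0.08 m), for 0.2 s.
At the end, for the whole second after the job is handed in: The balls' gate is shut to within 10 mm, all three balls lie in the tin (centres within 50 mm of its axis and less than 80 mm above its underside), the tin is upright within 10 degrees, and the keys' gate is shut to within 10 mm (value of joint each of ball_gate, key_gate below 0.01 m and horizontal distance between each of ball1_center, ball2_center, ball3_center and tin below 0.05 m and z of ball1_center in the frame of tin between 0 and 0.08 m and z of ball2_center in the frame of tin between 0 and 0.08 m and z of ball3_center in the frame of tin between 0 and 0.08 m and angle between tin's own z axis and vertical below 0.17 rad); the robot touches nothing.
It fails at once if the gate under the wooden keys is opened by more than 15 mm (value of joint key_gate above 0.015 m).
It also fails if it takes over 32 s, if anything falls off the work surface, if the arm or the gripper's body presses on something with over 40 N, if the wrist force passes 120 N, or if a joint passes its speed limit or range.

ROBOT

A 6-joint arm with a two-finger parallel gripper is mounted at the origin on the work surface. World frame = base frame: x ahead of the robot, y to its left, z up, the work surface at z = 0. Lengths are in m, angles in rad, forces in N, time in s.
With the tool pointing down it reaches from about 0.3 to 1 m from the base axis. Payload 5.1 kg.
Tool frame: the origin (TCP) lies between the finger pads; the fingertips stand r.tip_extent ahead of it and the grasp point (between the pads) lies 3 mm ahead of it (r.tip_extent is the distance from the TCP to the fingertips, in m); z points along the fingers, y is the direction in which the jaws open and shut (so a half turn about z gives the same grasp; the last joint's range is limited). The gripper opens to 95 mm and grips with 3 to 60 N. Pads are 20 mm wide; open, the fingers measure 119 mm over their backs; the gripper's body (75 mm by 180 mm) begins 59 mm behind the grasp point.
Start: joints at [-0.083, 0.124, 1.65, -0, 1.367, -0.083], TCP at [0.65, -0, 0.198] pointing down, gripper open.
Joint ranges: [-2.61, 2.61], [-1.02, 2.33], [0.03, 2.71], [-1.35, 4.49], [0.32, 2.68], [-2.91, 2.91]. Speed limits (rad/s): [2.57, 2.57, 3.14, 3.14, 3.14, 3.14].

INTERFACE

Orientations are given as a unit quaternion [x, y, z, w].
In Python, from station import r gives the robot as it stands. The module is installed in compiled form; this text tells all that it offers.
- The arm moves only by the tool step_arm, never from a script. Its argument "motion" is a list that holds one entry, the list of rows, each a list of 6 numbers: the shift along the world's x, y, z in mm, then the turn, a rotation vector about the world's x, y, z in rad. A call has 1 to 5 rows; each row is the pose to reach, as a shift and turn from the pose commanded when the call began; what a row does not reach only later rows make up. A row lasts 1/12 s, in which the tool goes at most 41.7 mm and 7.16 degrees, less where a joint would pass 70% of its speed; a pose out of reach is approached as far as the arm can. A call with a gripper value outside its range is refused whole. "gripper" is the finger opening in mm, from 0 to 95.1, set as the call begins (left out, the last holds). The fingers move at their own pace and stop on an object; the grip force is fixed at half the most. Time passes only in rows, so rows that repeat a pose let the fingers close. It gives the time, the measured TCP pose, the force and the opening at its end, in the units of the state.
- r.observe(): the state, without advancing time (a new reading comes with each control period).
- r.capture(name): name is "scene" or "side" or "wrist"; returns a dict with "image" (420x560x3 uint8, red, green, blue), "mtx" (3x3 intrinsics, pixels), "R" (3x3) and "t" (3): a world point X has camera coordinates R X + t. Camera axes: x right, y down, z forward; pixel columns grow to the right and rows downward; lengths in m; the calibration is good to about 2 mm. A picture is of the moment at which its call begins. There is no depth.
- r.finish_job(): hands the job in, once; it reports no verdict.
The state is a dict: "time_s": time; "joint_positions": joint angles; "joint_velocities": joint speeds; "effort": joint torques, N m; "tcp_pos": TCP position; "ee_rot": TCP orientation; "contact_force": force on the tool from outside, world axes, zero at the start; "moment": the same for the moment, N m; "width": finger opening in m.
Only numpy, scipy, OpenCV 4.12 (cv2) and the standard library are available. Lean on these libraries where they do the work, as an engineer would, in place of code of your own. Each camera call takes 0.05 s, during which the arm holds its last target.

## Working session

There is one attempt and no reset: what is moved stays moved. The work goes in short steps, Python scripts to look and compute and a tool call to move; the robot and the scene stay as the last step left them, time stands still between calls to the robot, and variables do not carry over. Pictures are saved under pics/ and viewed, and the job is handed in when it is done.

Besides the shell and the picture viewer there is one more tool, called after "Request:" by a JSON object that holds its "fn" and its "kwargs", one argument or row to a line. step_arm: Moves the arm, as the interface text tells. Its arguments: {"type":"object","properties":{"motion":{"type":"array","items":{"type":"array","items":{"type":"array","items":{"type":"number"}}}},"gripper":{"type":"number"}},"required":["motion"]}

```bash
mkdir -p pics; python3 - <<'E'
from station import r
import cv2
for n in("scene","side","wrist"):
    c=r.capture(n); cv2.imwrite(f"pics/{n}0.png",c["image"][:,:,::-1])
    import numpy as np
    np.savez(f"{n}0.npz",**c)
print(r.observe()["tcp_pos"],r.observe()["ee_rot"],r.tip_extent,r.observe()["time_s"])
E
```

```text
[ 6.49463369e-01 -1.10375288e-06  1.97161785e-01] [ 7.07102961e-01  7.07110113e-01 -5.50600036e-04 -6.22415861e-04] 0.022 0.15
```

View pics/scene0.png

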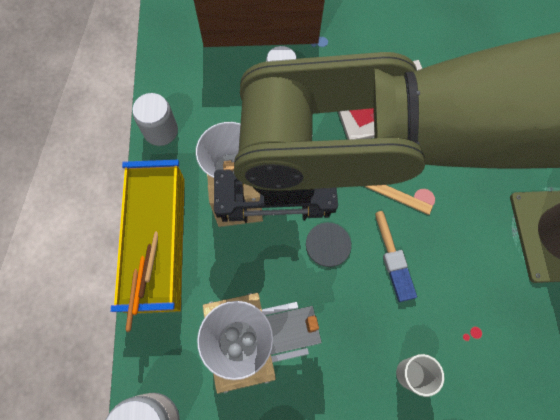

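View pics/side0.png

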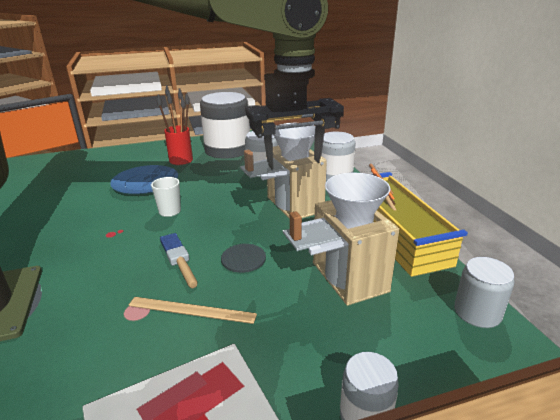

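View pics/wrist0.png

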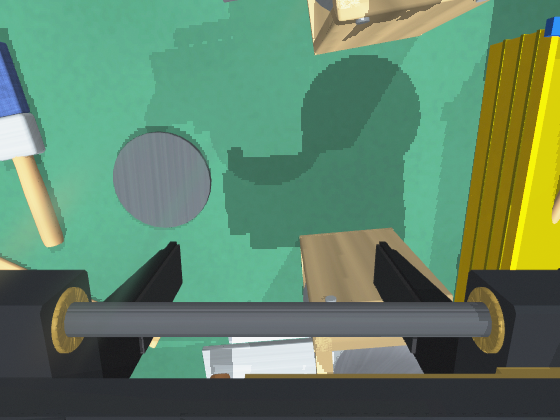

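The scene picture shows the balls in the lower dispenser (hopper at about 236,342), with its orange handle at about (312,324). I'll enlarge both views.

```bash
python3 - <<'E'
import cv2
a=cv2.imread("pics/scene0.png")[285:400,190:335]; cv2.imwrite("pics/c1.png",cv2.resize(a,None,fx=5,fy=5,interpolation=cv2.INTER_CUBIC))
a=cv2.imread("pics/side0.png")[165:310,275:405]; cv2.imwrite("pics/c2.png",cv2.resize(a,None,fx=4,fy=4,interpolation=cv2.INTER_CUBIC))
E
```

```text
(no output)
```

View pics/c1.png

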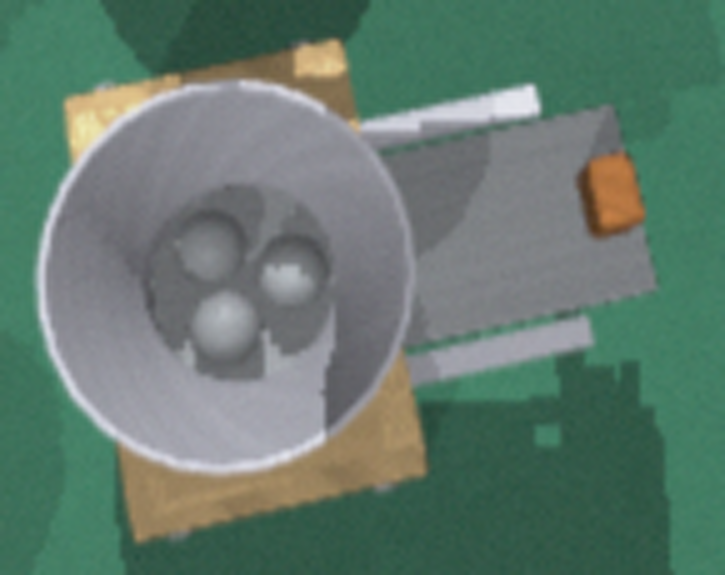

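View pics/c2.png

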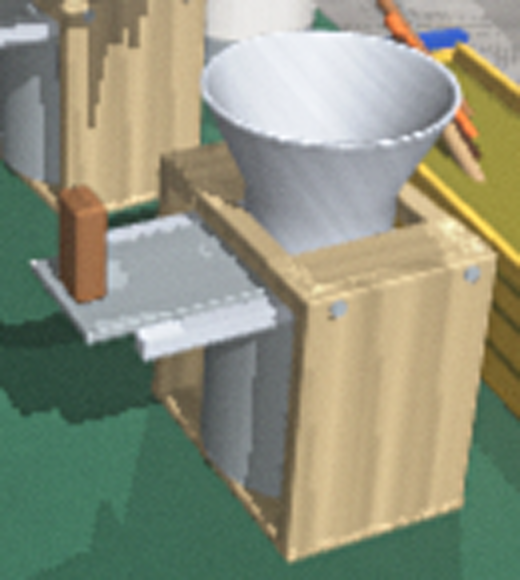

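Three balls at crop (212,245), (290,270) and (225,322) confirm this is the ball dispenser. In the scene crop the cheek corners are at (65,97), (343,40), (427,472) and (135,540), and the handle top is near (615,195). Next I'll fit the pose.

```bash
cat > fit.py <<'E'
import numpy as np
from scipy.optimize import least_squares
S=np.load("scene0.npz");D=np.load("side0.npz")
def P(c,X):
    p=c["mtx"]@(c["R"]@X+c["t"]); return p[:2]/p[2]
s=lambda u,v:np.array([190+u/5-.4,285+v/5-.4]); d=lambda u,v:np.array([275+u/4-.4,165+v/4-.4])
rimS=[s(38,276),s(413,272),s(228,80),s(222,473)]
rimD=[d(202,92),d(461,95)]
cor=[s(65,97),s(343,40),s(427,472),s(135,540)]
def loc(q,p): 
    c,n=np.cos(q[2]),np.sin(q[2]); return np.array([q[0]+c*p[0]-n*p[1],q[1]+n*p[0]+c*p[1],p[2]])
cl=[(.05,-.074),(-.05,-.074),(-.05,.074),(.05,.074)]
def rim(c,q):
    return np.array([P(c,loc(q,(.06*np.cos(a),.06*np.sin(a),.212))) for a in np.linspace(0,2*np.pi,180)])
def res(q):
    o=[]
    R=rim(S,q);o+=[R[:,0].min()-rimS[0][0],R[:,0].max()-rimS[1][0],R[:,1].min()-rimS[2][1],R[:,1].max()-rimS[3][1]]
    R=rim(D,q);o+=[R[:,0].min()-rimD[0][0],R[:,0].max()-rimD[1][0]]
    for a,b in zip(cl,cor): o+=list(P(S,loc(q,(*a,.149)))-b)
    for a,b in (((-.05,.074),d(300,300)),((.05,.074),d(492,250))): o+=list(P(D,loc(q,(*a,.149)))-b)
    return np.array(o)
if __name__=="__main__":
    print("cams",-S["R"].T@S["t"],-D["R"].T@D["t"])
    f=least_squares(res,[.85,.2,0.1],loss="soft_l1");print(f.x,np.degrees(f.x[2]));print(res(f.x).round(1))
    q=f.x
    # handle from both views
    h0=loc(q,(-.125,0,.181)); print("shut handle",h0)
    for g in (0,.007):
      for c,n,o,k in((S,"S",(190,285),5),(D,"D",(275,165),4)):
        print(g,n,[[((P(c,loc(q,(-.125-g+a,b,z)))+.4-o)*k).round(0).tolist() for a,b in((-.008,-.012),(.008,-.012),(.008,.012),(-.008,.012))] for z in (.181,.131)])
E
python3 fit.py
```

```text
cams [0.66460759 0.2418117  0.91552458] [ 0.39387575 -0.7541773   0.56326997]
[0.72028102 0.20323715 0.15830944] 9.070462767805553
[ -1.2   0.4  -0.8   0.1 -54.6 -71.5  -0.7  -0.7  -0.3  -0.8  -0.3   0.4
  -1.4   0.  -84.7 -91.7 -99.8 -85.6]
shut handle [0.59684412 0.18353103 0.181     ]
0 S [[[618.0, 154.0], [571.0, 164.0], [587.0, 236.0], [635.0, 226.0]], [[605.0, 168.0], [561.0, 178.0], [576.0, 246.0], [620.0, 237.0]]]
0 D [[[-107.0, -46.0], [-83.0, -51.0], [-98.0, -64.0], [-122.0, -59.0]], [[-103.0, 30.0], [-79.0, 25.0], [-94.0, 11.0], [-118.0, 16.0]]]
0.007 S [[[638.0, 149.0], [592.0, 159.0], [608.0, 232.0], [655.0, 222.0]], [[624.0, 164.0], [580.0, 173.0], [595.0, 242.0], [640.0, 232.0]]]
0.007 D [[[-118.0, -44.0], [-94.0, -49.0], [-109.0, -62.0], [-133.0, -57.0]], [[-114.0, 32.0], [-90.0, 27.0], [-104.0, 13.0], [-128.0, 18.0]]]
```

The side crop turned out to be the key dispenser: the side camera looks along +y, so the nearer dispenser there isn't the one I want. The scene-view residuals alone are about 1 px. I'll redo the fit using the far dispenser in the side view.

```bash
python3 - <<'E'
import cv2
a=cv2.imread("pics/side0.png")[100:225,225:345]; cv2.imwrite("pics/c3.png",cv2.resize(a,None,fx=5,fy=5,interpolation=cv2.INTER_CUBIC))
from fit import *
r2=lambda q:np.r_[res(q)[:4],res(q)[6:14]]
f=least_squares(r2,[.72,.2,.16],loss="soft_l1");q=f.x;print(q,r2(q).round(1))
for g in (0,.003,.006):
  print(g,[[((P(c,loc(q,(-.125-g+a,b,.181)))+.4-o)*5).round(0).tolist() for a,b in((-.008,-.012),(.008,-.012),(.008,.012),(-.008,.012))] for c,o in((S,(190,285)),(D,(225,100)))], [((P(D,loc(q,(-.125-g,0,z)))+.4-(225,100))*5).round(0).tolist() for z in (.131,.163,.181)],loc(q,(-.125-g,0,.163)))
R=rim(D,q);print(((R.min(0)-(225,100))*5),((R.max(0)-(225,100))*5))
E
```

```text
[0.71927174 0.20366677 0.1641646 ] [-0.5  1.  -0.6  0.4 -0.3 -0.3 -0.  -0.7  0.6  0.4 -0.5  0.4]
0 [[[620.0, 153.0], [574.0, 163.0], [590.0, 236.0], [637.0, 225.0]], [[114.0, 268.0], [145.0, 262.0], [126.0, 246.0], [95.0, 252.0]]] [[125.0, 351.0], [122.0, 291.0], [120.0, 257.0]] [0.59595234 0.18323824 0.163     ]
0.003 [[[629.0, 151.0], [582.0, 161.0], [599.0, 234.0], [646.0, 223.0]], [[109.0, 269.0], [139.0, 263.0], [120.0, 247.0], [90.0, 253.0]]] [[120.0, 352.0], [116.0, 292.0], [114.0, 258.0]] [0.59299267 0.18274796 0.163     ]
0.006 [[[638.0, 149.0], [591.0, 159.0], [608.0, 232.0], [655.0, 221.0]], [[103.0, 270.0], [133.0, 264.0], [114.0, 248.0], [84.0, 254.0]]] [[114.0, 353.0], [111.0, 293.0], [109.0, 259.0]] [0.59003301 0.18225767 0.163     ]
[225.10013359 113.86776034] [464.43907565 193.73765518]
```

View pics/c3.png

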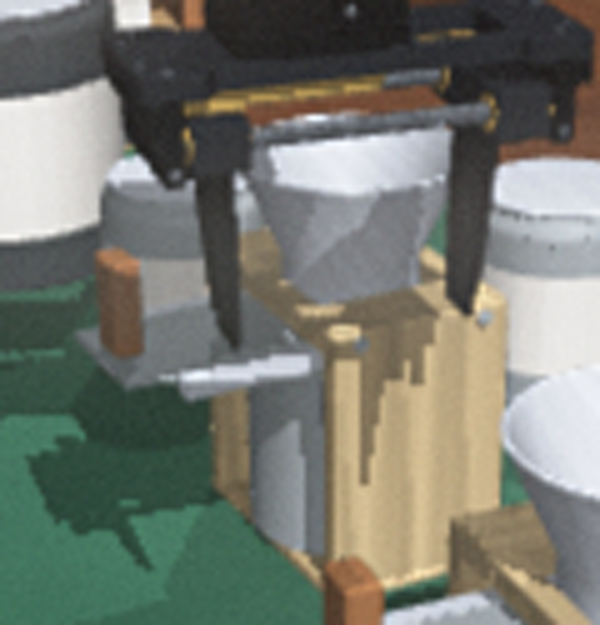

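Both views agree on these values:
- Handle axis at about (0.5935, 0.183), with the gate about 2–3 mm open and yaw 0.164.
- The jaws have to close along the handle's y, so the tool turns −1.407 rad.
- I'll lift first, then move across.

Request:
{"fn": "step_arm", "kwargs": {
  "motion": [
    [[0, 0, 25, 0, 0, -0.12], [-10, 0, 50, 0, 0, -0.24], [-25, 0, 62, 0, 0, -0.36], [-40, 0, 62, 0, 0, -0.48], [-56.5, 0, 62, 0, 0, -0.6]]
  ],
  "gripper": 70
}}

```text
time_s: 0.57
tcp_pos: [0.5936, -0.0001, 0.2614]
ee_rot: [0.886, 0.464, 0.001, 0.001]
contact_force: [-1.1, -0.1, -0.2]
width: 0.0709
```

Request:
{"fn": "step_arm", "kwargs": {
  "motion": [
    [[0, 35, 0, 0, 0, -0.12], [0, 70, 0, 0, 0, -0.24], [0, 105, 0, 0, 0, -0.36], [0, 140, 0, 0, 0, -0.48], [0, 165, 0, 0, 0, -0.6]]
  ]
}}

```text
time_s: 0.98
tcp_pos: [0.5929, 0.1675, 0.2598]
ee_rot: [0.983, 0.182, -0.0, -0.0]
contact_force: [0.0, 0.2, 0.4]
width: 0.07
```

Request:
{"fn": "step_arm", "kwargs": {
  "motion": [
    [[0, 18, 0, 0, 0, -0.1], [0, 18, 0, 0, 0, -0.207], [0, 18, 0, 0, 0, -0.207], [0, 18, 0, 0, 0, -0.207], [0, 18, 0, 0, 0, -0.207]]
  ]
}}

```text
time_s: 1.4
tcp_pos: [0.5934, 0.1825, 0.2599]
ee_rot: [0.997, 0.083, -0.0, 0.0]
contact_force: [-0.4, -0.6, 0.3]
width: 0.0699
```

```bash
python3 - <<'E'
from station import r
import cv2
from scipy.spatial.transform import Rotation as R
for n in("scene","side"):
    c=r.capture(n)["image"][:,:,::-1]; 
    c=c[200:420,150:420] if n=="scene" else c[60:260,180:400]
    cv2.imwrite(f"pics/{n}1.png",cv2.resize(c,None,fx=2.6,fy=2.6))
s=r.observe();print(s["tcp_pos"],R.from_quat(s["ee_rot"]).as_matrix().round(3),s["contact_force"],s["width"])
E
```

```text
[0.59353694 0.1823125  0.26008122] [[ 0.987  0.163 -0.   ]
 [ 0.163 -0.987 -0.   ]
 [-0.     0.    -1.   ]] [0.70928191 0.85905359 0.5051802 ] 0.06988006881622033
```

View pics/side1.png

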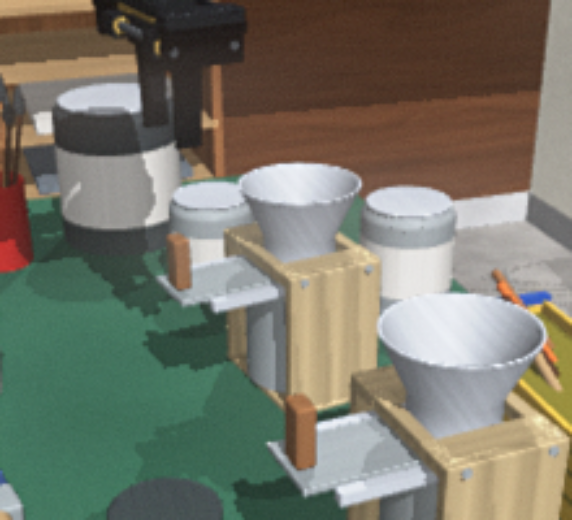

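View pics/scene1.png

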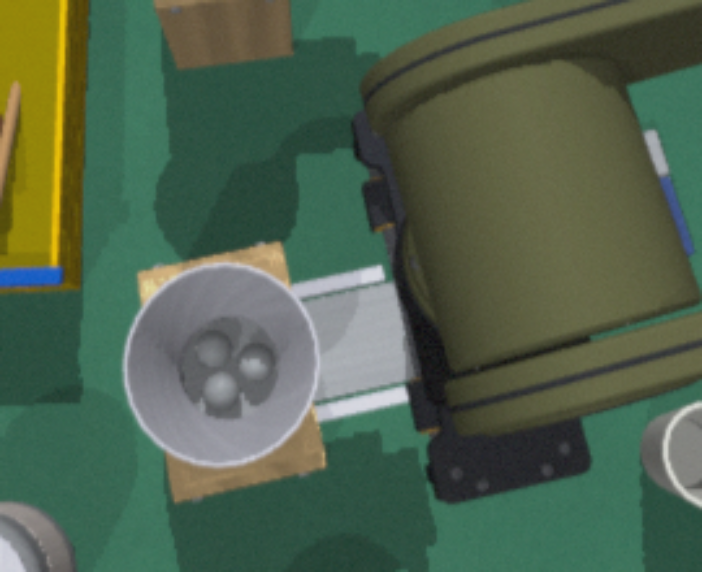

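The open fingers (side crop ~170,95) hang right above the handle (178,260), and the three balls are visible in the hopper. I'll descend and close the fingers.

Request:
{"fn": "step_arm", "kwargs": {
  "motion": [
    [[0, 0, -25, 0, 0, 0], [0, 0, -50, 0, 0, 0], [0, 0, -75, 0, 0, 0], [0, 0, -94, 0, 0, 0], [0, 0, -94, 0, 0, 0]]
  ]
}}

```text
time_s: 1.92
tcp_pos: [0.5904, 0.1816, 0.1606]
ee_rot: [0.997, 0.082, -0.005, 0.001]
contact_force: [-0.4, -0.3, -0.8]
width: 0.0703
```

Request:
{"fn": "step_arm", "kwargs": {
  "motion": [
    [[0, 0, 0, 0, 0, 0], [0, 0, 0, 0, 0, 0], [0, 0, 0, 0, 0, 0], [0, 0, 0, 0, 0, 0], [0, 0, 0, 0, 0, 0]]
  ],
  "gripper": 15
}}

```text
time_s: 2.33
tcp_pos: [0.5943, 0.1831, 0.1678]
ee_rot: [0.997, 0.082, 0.001, -0.0]
contact_force: [0.9, 0.2, 0.6]
width: 0.0422
```

```bash
python3 - <<'E'
from station import r
import cv2
c=r.capture("side")["image"][60:260,180:400,::-1]
cv2.imwrite("pics/side2.png",cv2.resize(c,None,fx=2.6,fy=2.6))
s=r.observe();print(s["tcp_pos"],s["contact_force"],s["width"])
E
```

```text
[0.59410712 0.18310418 0.16748825] [0.22438439 0.14864905 0.14303367] 0.03815257799783085
```

View pics/side2.png

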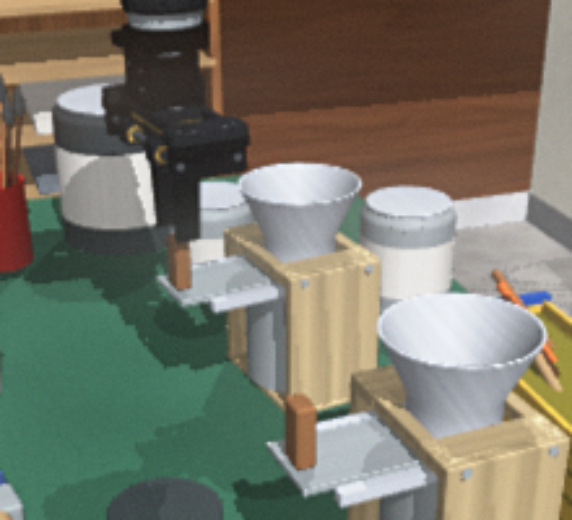

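The fingers straddle the handle and are still closing (38 mm). I'll keep closing.

Request:
{"fn": "step_arm", "kwargs": {
  "motion": [
    [[0, 0, 0, 0, 0, 0], [0, 0, 0, 0, 0, 0], [0, 0, 0, 0, 0, 0], [0, 0, 0, 0, 0, 0], [0, 0, 0, 0, 0, 0]]
  ]
}}

```text
time_s: 2.8
tcp_pos: [0.5934, 0.183, 0.1661]
ee_rot: [0.997, 0.082, -0.0, 0.0]
contact_force: [0.5, 0.1, 0.3]
width: 0.0151
```

The width is 15 mm where the handle should be 24 mm, so the fingers aren't on it. I'll look again.

```bash
python3 - <<'E'
from station import r
import cv2
c=r.capture("side")["image"][100:200,210:330,::-1]
cv2.imwrite("pics/side3.png",cv2.resize(c,None,fx=6,fy=6,interpolation=cv2.INTER_CUBIC))
cv2.imwrite("pics/w3.png",r.capture("wrist")["image"][:,:,::-1])
cv2.imwrite("pics/s3.png",r.capture("scene")["image"][:,:,::-1])
E
```

```text
(no output)
```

View pics/side3.png

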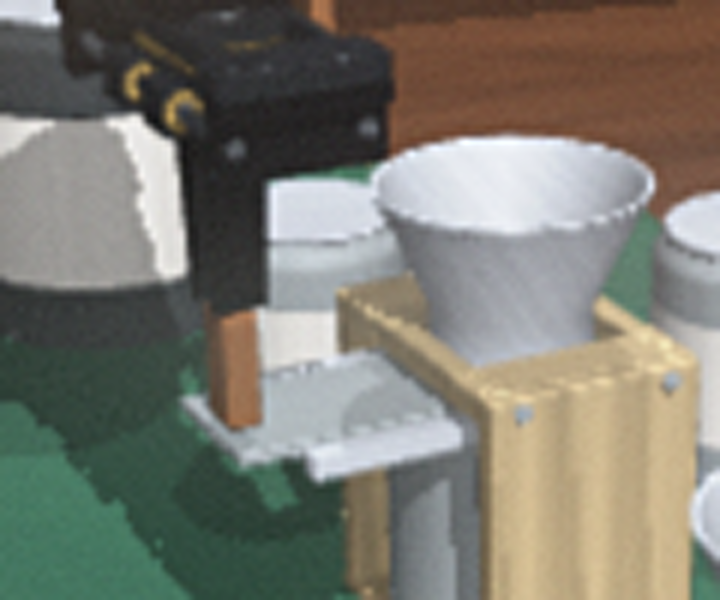

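View pics/w3.png

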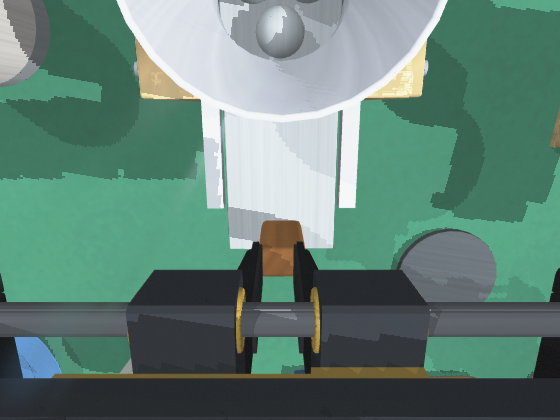

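View pics/s3.png

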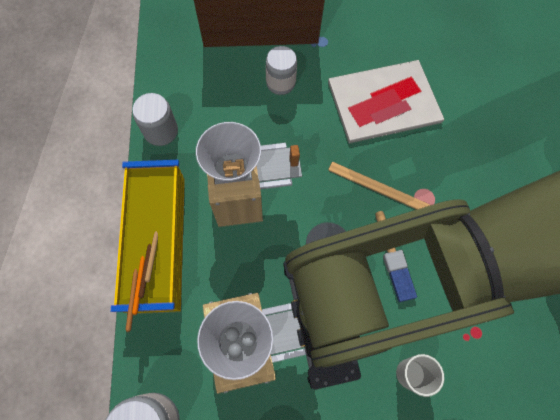

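```bash
python3 - <<'E'
from station import r
from fit import *
from scipy.spatial.transform import Rotation as R
s=r.observe();M=R.from_quat(s["ee_rot"]).as_matrix();t=np.array(s["tcp_pos"])
print(t,s["width"],s["time_s"],s["joint_positions"])
q=[0.71927174,0.20366677,0.1641646]
for n,o,k in(("side",(210,100),6),("wrist",(0,0),1)):
    c=r.capture(n)
    for w in (-.0075,.0075):
        print(n,"tip",w,[((P(c,t+M@np.array([x,w,.022]))-o)*k).round().tolist() for x in(-.01,.01)])
    print(n,"tcp",((P(c,t)-o)*k).round())
    for z in(.181,.131):
        print(n,z,[((P(c,loc(q,(-.128+a,b,z)))-o)*k).round().tolist() for a,b in((-.008,-.012),(.008,-.012),(.008,.012),(-.008,.012))])
E
```

```text
[0.59346617 0.18298896 0.16607324] 0.014894211397395022 2.95 [2.12674538e-01 8.27721269e-02 1.74926395e+00 1.22294330e-06
 1.30965543e+00 1.61961686e+00]
side tip -0.0075 [[201.0, 389.0], [246.0, 379.0]]
side tip 0.0075 [[215.0, 402.0], [260.0, 392.0]]
side tcp [228. 341.]
side 0.181 [[218.0, 320.0], [255.0, 313.0], [232.0, 294.0], [195.0, 301.0]]
side 0.131 [[225.0, 434.0], [260.0, 427.0], [238.0, 406.0], [202.0, 413.0]]
wrist tip -0.0075 [[266.0, 254.0], [265.0, 222.0]]
wrist tip 0.0075 [[290.0, 254.0], [291.0, 222.0]]
wrist tcp [278. 252.]
wrist 0.181 [[302.0, 279.0], [303.0, 250.0], [254.0, 250.0], [255.0, 279.0]]
wrist 0.131 [[297.0, 244.0], [297.0, 220.0], [259.0, 220.0], [259.0, 244.0]]
```

The projected tips don't match where the fingers appear, so I'll check finger position in the start images against the reported pose.

```bash
python3 - <<'E'
from fit import *
W=np.load("wrist0.npz")
t=np.array([.6495,0,.1972])
for z in (.175,.19,.21,.215):
  for x in(-.0475,.0475):
    X=np.array([t[0]+x,0,z]);
    print(z,x,"side5x",((P(D,X)-(225,100))*5).round(),"wrist",P(W,X).round(), "scene",P(S,X).round())
from station import r
c=r.capture("wrist");print("wristcam",-c["R"].T@c["t"],c["R"].round(2)); print(-W["R"].T@W["t"])
E
python3 - <<'E'
import cv2
a=cv2.imread("pics/w3.png")[200:360,200:360]
cv2.imwrite("pics/w3c.png",cv2.resize(a,None,fx=3.7,fy=3.7,interpolation=cv2.INTER_CUBIC))
E
```

```text
0.175 -0.0475 side5x [235. 423.] wrist [196. 237.] scene [300. 220.]
0.175 0.0475 side5x [449. 390.] wrist [356. 237.] scene [247. 222.]
0.19 -0.0475 side5x [234. 390.] wrist [190. 246.] scene [300. 217.]
0.19 0.0475 side5x [449. 358.] wrist [361. 246.] scene [247. 219.]
0.21 -0.0475 side5x [233. 346.] wrist [181. 261.] scene [301. 214.]
0.21 0.0475 side5x [451. 315.] wrist [369. 261.] scene [246. 216.]
0.215 -0.0475 side5x [232. 334.] wrist [179. 265.] scene [301. 213.]
0.215 0.0475 side5x [451. 304.] wrist [372. 265.] scene [246. 215.]
wristcam [0.6687863  0.19585969 0.35388215] [[ 0.16 -0.99  0.  ]
 [-0.95 -0.16  0.27]
 [-0.26 -0.04 -0.96]]
[0.65088194 0.07578557 0.38480364]
```

View pics/w3c.png

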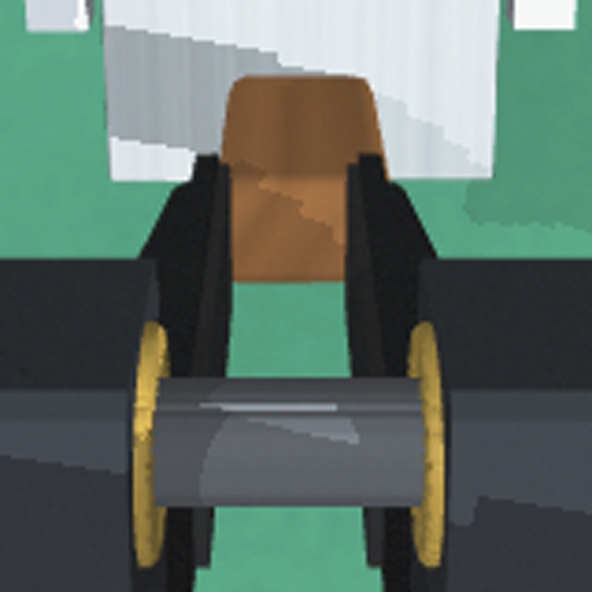

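The images show the real fingertips about 37 mm higher than the reported TCP implies. That holds at the start (tips near z≈0.21, not 0.175) and now, with the tips just above the handle top. I'll trust the pictures, reopen, and go lower in steps while watching force.

Request:
{"fn": "step_arm", "kwargs": {
  "motion": [
    [[0, 0, 0, 0, 0, 0], [0, 0, 0, 0, 0, 0], [0, 0, 0, 0, 0, 0], [0, 0, 0, 0, 0, 0], [0, 0, 0, 0, 0, 0]]
  ],
  "gripper": 60
}}

```text
time_s: 3.52
tcp_pos: [0.5935, 0.183, 0.1662]
ee_rot: [0.997, 0.082, 0.0, 0.0]
contact_force: [-0.7, -0.1, -0.1]
width: 0.0428
```

Request:
{"fn": "step_arm", "kwargs": {
  "motion": [
    [[0, 0, -4, 0, 0, 0], [0, 0, -8, 0, 0, 0], [0, 0, -12, 0, 0, 0], [0, 0, -16, 0, 0, 0], [0, 0, -20, 0, 0, 0]]
  ]
}}

```text
time_s: 3.93
tcp_pos: [0.5933, 0.1829, 0.1454]
ee_rot: [0.997, 0.082, -0.0, 0.0]
contact_force: [0.8, 0.2, 0.2]
width: 0.0597
```

```bash
python3 - <<'E'
from station import r
import cv2
c=r.capture("side")["image"][100:200,210:330,::-1]
cv2.imwrite("pics/side4.png",cv2.resize(c,None,fx=6,fy=6,interpolation=cv2.INTER_CUBIC))
cv2.imwrite("pics/w4.png",r.capture("wrist")["image"][:,:,::-1])
s=r.observe();print(s["tcp_pos"],s["contact_force"],s["width"])
E
```

```text
[0.59276463 0.1827961  0.14476215] [-0.66908787 -0.16038979 -0.41694479] 0.060043564423999954
```

View pics/side4.png

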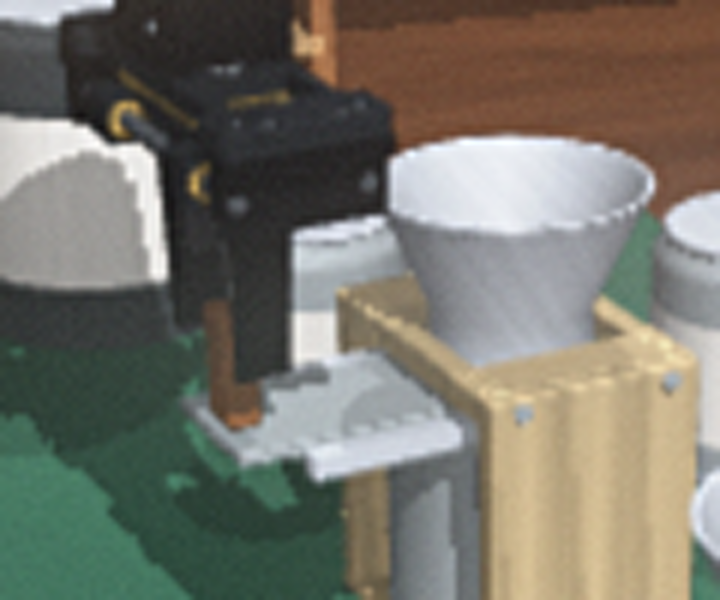

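View pics/w4.png

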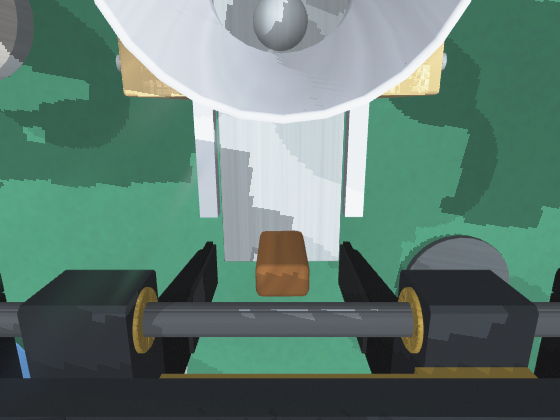

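The fingers now straddle the handle, with the near tip at crop (265,378), which is z≈0.163. I'll go down 17 mm more and close.

Request:
{"fn": "step_arm", "kwargs": {
  "motion": [
    [[0, 0, -4, 0, 0, 0], [0, 0, -8, 0, 0, 0], [0, 0, -12, 0, 0, 0], [0, 0, -17, 0, 0, 0], [0, 0, -17, 0, 0, 0]]
  ]
}}

```text
time_s: 4.45
tcp_pos: [0.5927, 0.1828, 0.1276]
ee_rot: [0.997, 0.082, -0.001, 0.0]
contact_force: [-0.4, 0.3, -0.4]
width: 0.0602
```

Request:
{"fn": "step_arm", "kwargs": {
  "motion": [
    [[0, 0, 0, 0, 0, 0], [0, 0, 0, 0, 0, 0], [0, 0, 0, 0, 0, 0], [0, 0, 0, 0, 0, 0], [0, 0, 0, 0, 0, 0]]
  ],
  "gripper": 10
}}

```text
time_s: 4.87
tcp_pos: [0.5937, 0.183, 0.1295]
ee_rot: [0.997, 0.082, 0.0, -0.0]
contact_force: [0.4, 1.0, 0.2]
width: 0.0317
```

Request:
{"fn": "step_arm", "kwargs": {
  "motion": [
    [[0, 0, 0, 0, 0, 0], [0, 0, 0, 0, 0, 0], [0, 0, 0, 0, 0, 0], [0, 0, 0, 0, 0, 0], [0, 0, 0, 0, 0, 0]]
  ]
}}

```text
time_s: 5.28
tcp_pos: [0.594, 0.1809, 0.1294]
ee_rot: [0.997, 0.082, 0.0, 0.002]
contact_force: [1.0, -5.9, 0.5]
width: 0.0238
```

```bash
python3 - <<'E'
from station import r
import cv2
c=r.capture("side")["image"][100:200,210:330,::-1]
cv2.imwrite("pics/side5.png",cv2.resize(c,None,fx=6,fy=6,interpolation=cv2.INTER_CUBIC))
s=r.observe();print(s["tcp_pos"],s["contact_force"],s["width"])
E
```

```text
[0.59396216 0.1809181  0.12936839] [ 0.28246882 -8.44173754 -0.65788668] 0.023733155251042703
```

View pics/side5.png

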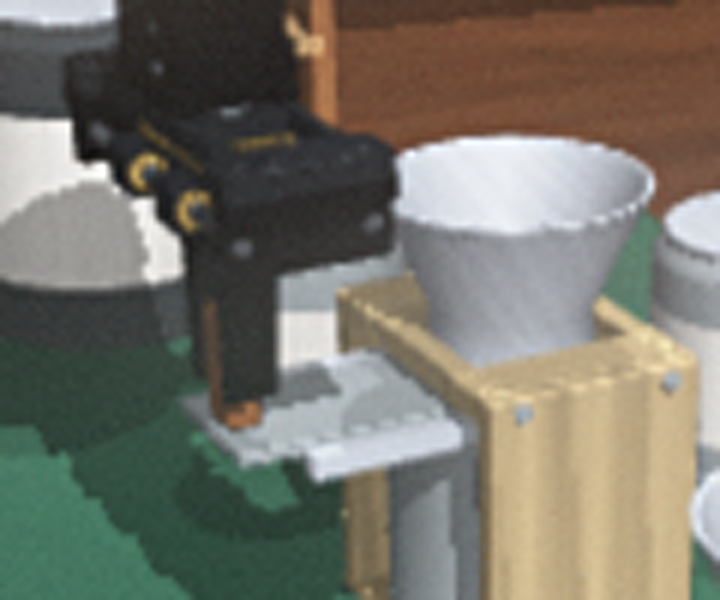

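The grip is at 23.7 mm on the handle. The arm was nudged about 2 mm in −y, so I'll relieve that while pulling 68 mm along (−0.987, −0.163).

Request:
{"fn": "step_arm", "kwargs": {
  "motion": [
    [[-6, -3, 0, 0, 0, 0], [-14, -4.3, 0, 0, 0, 0], [-22, -5.6, 0, 0, 0, 0], [-30, -6.9, 0, 0, 0, 0], [-38, -8.2, 0, 0, 0, 0]]
  ]
}}

```text
time_s: 5.75
tcp_pos: [0.555, 0.1743, 0.1293]
ee_rot: [0.997, 0.082, 0.001, 0.0]
contact_force: [4.2, -1.9, -0.8]
width: 0.0241
```

Request:
{"fn": "step_arm", "kwargs": {
  "motion": [
    [[-8, -1.3, 0, 0, 0, 0], [-16, -2.6, 0, 0, 0, 0], [-24, -3.9, 0, 0, 0, 0], [-29, -4.8, 0, 0, 0, 0], [-29, -4.8, 0, 0, 0, 0]]
  ]
}}

```text
time_s: 6.17
tcp_pos: [0.5249, 0.1692, 0.1294]
ee_rot: [0.997, 0.082, -0.001, 0.001]
contact_force: [-1.7, -5.1, 1.5]
width: 0.0241
```

Request:
{"fn": "step_arm", "kwargs": {
  "motion": [
    [[0, 0, 0, 0, 0, 0], [0, 0, 0, 0, 0, 0], [0, 0, 0, 0, 0, 0], [0, 0, 0, 0, 0, 0], [0, 0, 0, 0, 0, 0]]
  ]
}}

```text
time_s: 6.58
tcp_pos: [0.5255, 0.1693, 0.1293]
ee_rot: [0.997, 0.082, -0.001, 0.001]
contact_force: [-1.1, -5.2, 2.6]
width: 0.0239
```

```bash
python3 - <<'E'
from station import r
import cv2
for n in("scene","side"):
    c=r.capture(n)["image"][:,:,::-1]; 
    c=c[200:420,150:420] if n=="scene" else c[60:260,180:400]
    cv2.imwrite(f"pics/{n}6.png",cv2.resize(c,None,fx=2.6,fy=2.6))
s=r.observe();print(s["tcp_pos"],s["contact_force"],s["width"])
E
```

```text
[0.52556758 0.16928441 0.12933221] [-1.63276827 -5.049986    1.9346593 ] 0.023668739979420296
```

View pics/scene6.png

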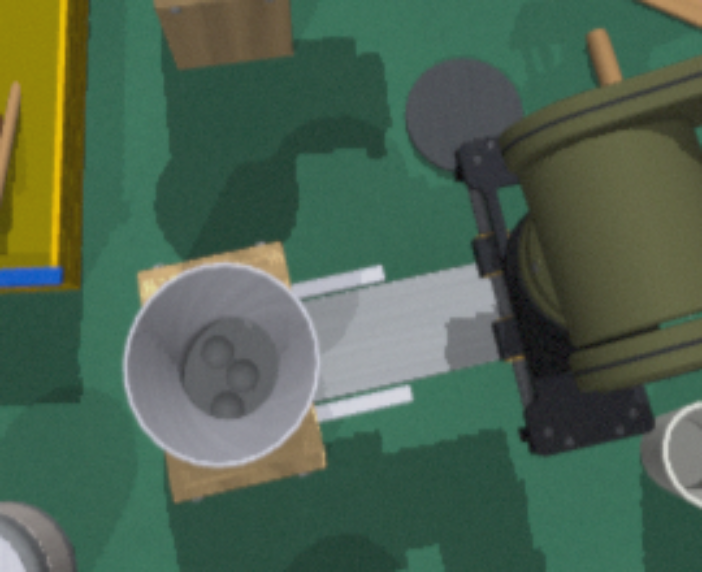

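View pics/side6.png

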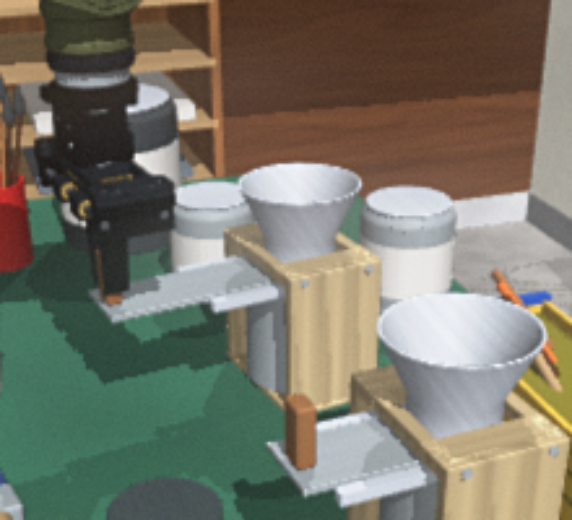

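The gate is open and all three balls, now darker and smaller, lie low inside the tin (crop 217,350; 243,377; 227,404). I'll push it shut.

Request:
{"fn": "step_arm", "kwargs": {
  "motion": [
    [[8, 1.3, 0, 0, 0, 0], [16, 2.6, 0, 0, 0, 0], [24, 3.9, 0, 0, 0, 0], [32, 5.2, 0, 0, 0, 0], [40, 6.6, 0, 0, 0, 0]]
  ]
}}

```text
time_s: 7.1
tcp_pos: [0.5656, 0.1761, 0.1294]
ee_rot: [0.997, 0.082, -0.002, 0.0]
contact_force: [-1.7, -5.6, 2.5]
width: 0.024
```

Request:
{"fn": "step_arm", "kwargs": {
  "motion": [
    [[8, 1.3, 0, 0, 0, 0], [16, 2.6, 0, 0, 0, 0], [22, 3.6, 0, 0, 0, 0], [27, 4.4, 0, 0, 0, 0], [29, 4.8, 0, 0, 0, 0]]
  ]
}}

```text
time_s: 7.52
tcp_pos: [0.5957, 0.1813, 0.1293]
ee_rot: [0.997, 0.082, -0.0, 0.0]
contact_force: [-2.3, -3.7, 4.4]
width: 0.0239
```

Request:
{"fn": "step_arm", "kwargs": {
  "motion": [
    [[1, 0.2, 0, 0, 0, 0], [2, 0.3, 0, 0, 0, 0], [3, 0.5, 0, 0, 0, 0], [3, 0.5, 0, 0, 0, 0], [3, 0.5, 0, 0, 0, 0]]
  ]
}}

```text
time_s: 7.93
tcp_pos: [0.5983, 0.1817, 0.1293]
ee_rot: [0.997, 0.082, -0.0, 0.0]
contact_force: [-2.4, -4.8, 4.0]
width: 0.0238
```

Request:
{"fn": "step_arm", "kwargs": {
  "motion": [
    [[1, 0.2, 0, 0, 0, 0], [2, 0.3, 0, 0, 0, 0], [3, 0.5, 0, 0, 0, 0], [3, 0.5, 0, 0, 0, 0], [3, 0.5, 0, 0, 0, 0]]
  ]
}}

```text
time_s: 8.35
tcp_pos: [0.5984, 0.1818, 0.1292]
ee_rot: [0.997, 0.082, -0.004, 0.0]
contact_force: [-12.8, -7.6, 9.7]
width: 0.0239
```

The end stop is reached: the force is up to 12.8 N and the motion has stopped. I'll unload, release and retreat upward.

Request:
{"fn": "step_arm", "kwargs": {
  "motion": [
    [[-2.5, -0.4, 0, 0, 0, 0], [-2.5, -0.4, 0, 0, 0, 0]]
  ]
}}

```text
time_s: 8.52
tcp_pos: [0.5986, 0.1818, 0.1292]
ee_rot: [0.997, 0.082, -0.0, 0.0]
contact_force: [-1.8, -5.5, 4.7]
width: 0.024
```

Request:
{"fn": "step_arm", "kwargs": {
  "motion": [
    [[0, 0, 0, 0, 0, 0], [0, 0, 0, 0, 0, 0], [0, 0, 0, 0, 0, 0], [0, 0, 0, 0, 0, 0], [0, 0, 0, 0, 0, 0]]
  ],
  "gripper": 70
}}

```text
time_s: 8.93
tcp_pos: [0.5989, 0.1824, 0.1287]
ee_rot: [0.997, 0.082, -0.0, -0.0]
contact_force: [0.3, 0.4, -0.1]
width: 0.0516
```

Request:
{"fn": "step_arm", "kwargs": {
  "motion": [
    [[0, 0, 0, 0, 0, 0], [0, 0, 20, 0, 0, 0], [0, 0, 45, 0, 0, 0], [0, 0, 75, 0, 0, 0], [0, 0, 105, 0, 0, 0]]
  ]
}}

```text
time_s: 9.35
tcp_pos: [0.5985, 0.182, 0.2345]
ee_rot: [0.997, 0.082, -0.001, -0.0]
contact_force: [0.9, -0.3, -1.5]
width: 0.0699
```

Request:
{"fn": "step_arm", "kwargs": {
  "motion": [
    [[-30, -20, 10, 0, 0, 0], [-60, -40, 20, 0, 0, 0], [-90, -60, 20, 0, 0, 0], [-120, -80, 20, 0, 0, 0], [-120, -80, 20, 0, 0, 0]]
  ]
}}

```text
time_s: 9.77
tcp_pos: [0.4751, 0.1, 0.2538]
ee_rot: [0.997, 0.081, -0.001, 0.0]
contact_force: [1.4, 1.4, -0.2]
width: 0.0697
```

```bash
python3 - <<'E'
from station import r
import cv2
for n in("scene","side"):
    c=r.capture(n)["image"][:,:,::-1]; 
    c=c[100:400,150:420] if n=="scene" else c[60:260,180:400]
    cv2.imwrite(f"pics/{n}7.png",cv2.resize(c,None,fx=2,fy=2) if n=="scene" else cv2.resize(c,None,fx=2.6,fy=2.6))
    if n=="scene":
        im=r.capture(n)["image"][285:400,190:335,::-1];cv2.imwrite("pics/c7.png",cv2.resize(im,None,fx=5,fy=5,interpolation=cv2.INTER_CUBIC))
s=r.observe();print(s["tcp_pos"],s["contact_force"],s["width"],s["time_s"])
E
```

```text
[0.47925213 0.10205249 0.25460396] [-0.57447523 -0.32270976 -0.76731141] 0.07026472683970718 9.9167
```

View pics/scene7.png

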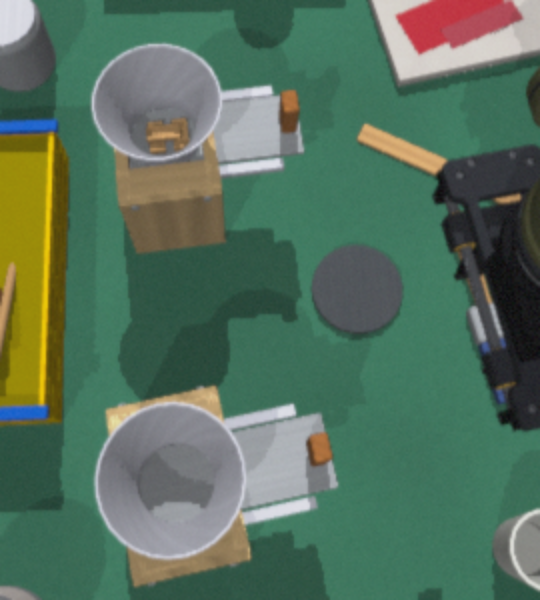

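View pics/c7.png

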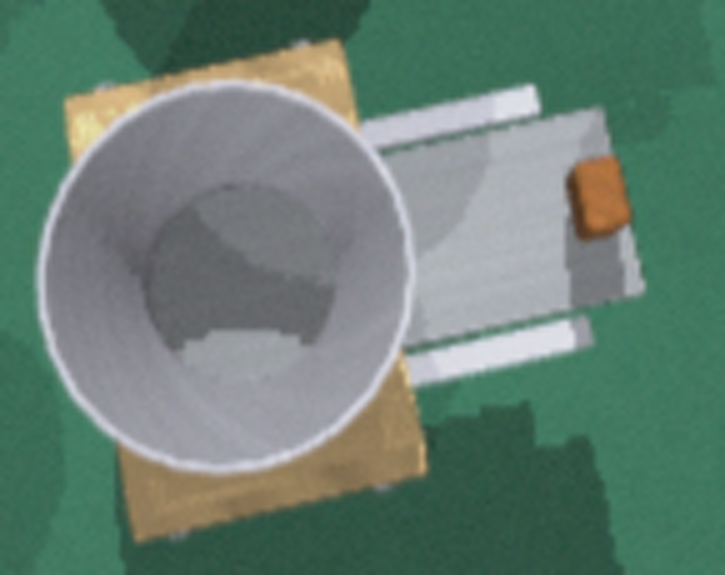

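View pics/side7.png

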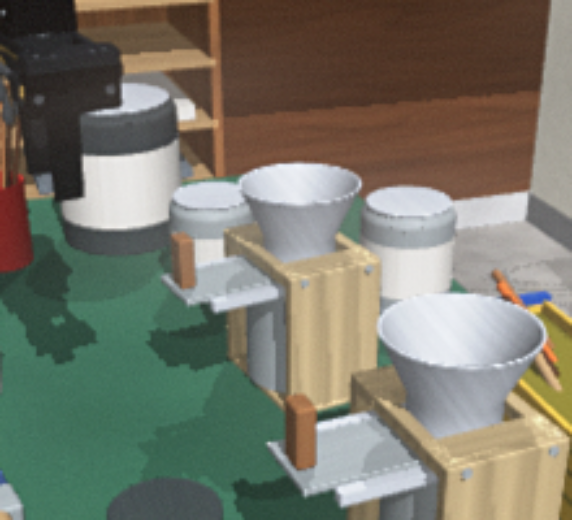

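The ball hopper is empty and its gate is shut; the handle is now at crop (600,198), about 4 mm further in than at the start. The key gate is unmoved and the gripper is clear, so I'm handing in.

```bash
python3 -c "
from station import r
print(r.finish_job())"
```

```text
the job is handed in; nothing more can be done
None
```

I pulled the ball dispenser's gate about 69 mm open by its handle and all three balls dropped into the tin. I then pushed the gate back to its end stop, let go and backed the arm away. I handed the job in at about 10 s; no verdict is reported.

**Last checks:**
- **Balls:** with the gate open, the scene view showed all three balls low inside the tin. After closing, the hopper was empty.
- **Ball gate:** it met the end stop at 12.8 N, with the handle about 4 mm further in than at the start.
- **Key gate:** it looks unmoved.
- **Gripper:** it is clear of everything, reading about 1 N, which is within noise.
- **Not checked at the end:** once the gate was shut I could not see into the tin. That the tin is upright with the balls in it rests on the open-gate picture and the unchanged side view.

**Disagreement:** the first grasp closed on nothing. The cameras showed the fingertips about 37 mm higher than the reported TCP and `r.tip_extent` imply. I went by the pictures, lowered the tool by that much, and the second grasp held at 24 mm.

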